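Empty the spacer jug into the sorting tray

TASK

Take the squeegee that lies across the blue tray and lay it lengthwise on the black tool mat; then tip all four orange spacers out of the red-handled jug into the tray. Stand the empty jug upright again on its round cork mat, and leave everything else on the bench where it is.

Things in the scene. Friction and masses are not known exactly. Their poses are not given: they have to be found in the camera images.
- jug: Loose white plastic pouring jug with a red handle, 160 g empty (varies by a third). Round, flared, open at the top: height 90 mm, outer radius 38 mm at the foot and 60 mm at the rim, wall 4 mm, floor 5 mm thick. Origin: centre of its underside; z up along its axis; the handle stands out towards its -x side. Tip it well past level (about 110 degrees) so that the spacers slide out; jug and spacers are smooth plastic (friction about 0.35)
- jug_handle (a point): Grip point in the middle of the upright bar of the jug's red D-shaped handle: 74 mm from the jug's axis on its -x side and 56 mm above its underside. The bar is 12 mm thick (along the jug's y), 16 mm deep (along its x) and 62 mm tall, centred 52 mm above the underside, flat-sided, about 8 mm clear of the jug's wall at grip height; two cross arms 12 mm thick join it to the jug. Its axes are the jug's
- jug_rim (a point): Centre of the jug's mouth, 90 mm above its underside; axes are the jug's
- coaster: Round cork mat fixed to the bench, radius 75 mm, 4 mm thick, on which the jug stands at the start. Origin: centre of its underside, on the bench. (Fixed equipment up to 210 mm tall lines the bench: at the sides, from 630 mm left and right of the robot, and at the back, from 860 mm ahead of it)
- tray: Blue open sorting tray fixed to the bench, 190 mm (its x) by 170 mm (its y), 55 mm tall, walls and floor 5 mm. Origin: centre of its underside; z up
- squeegee: Loose hand squeegee, a wooden bar 30 mm wide (its x), 200 mm long (its y), 22 mm thick (its z), with a soft-looking black strip 15 mm out along its +x edge (for looks only), 160 g; at the start it lies across the tray on two of its rims. Origin: centre of its underside; z up
- rest: Black rubber tool mat fixed to the bench, 100 mm (its x) by 230 mm (its y), 4 mm thick: where the squeegee belongs. Origin: centre of its underside
- spacer0_center (a point): Centre of one of the four loose orange plastic spacers, plain cylinders 28 mm across and 28 mm long, 18 g, that lie in the jug at the start
- spacer1_center (a point): Centre of one of the four loose orange plastic spacers, plain cylinders 28 mm across and 28 mm long, 18 g, that lie in the jug at the start
- spacer2_center (a point): Centre of one of the four loose orange plastic spacers, plain cylinders 28 mm across and 28 mm long, 18 g, that lie in the jug at the start
- spacer3_center (a point): Centre of one of the four loose orange plastic spacers, plain cylinders 28 mm across and 28 mm long, 18 g, that lie in the jug at the start
- glue: Bystander, loose, to be left alone: Yellow glue bottle with a red cap, radius 29 mm, 150 mm tall, standing close behind the coaster. Origin: centre of its underside
- sander: Bystander, loose, to be left alone: Cork sanding block, 62 mm (x) by 110 mm (y) by 38 mm tall, close behind the tray. Origin: centre of its underside
- tape: Bystander, loose, to be left alone: Amber roll of tape lying flat, radius 50 mm, 25 mm tall, close behind the tool mat. Origin: centre of its underside
- spraycan: Bystander, loose, to be left alone: Spray can, radius 33 mm, 190 mm tall. Origin: centre of its underside
- pencils: Bystander, loose, to be left alone: Grey cup of pencils, radius 36 mm, cup 100 mm tall, pencils to 170 mm. Origin: centre of its underside
- swatches: Bystander, loose, to be left alone: Stack of coloured acrylic swatches, 72 mm (x) by 104 mm (y), 24 mm tall. Origin: centre of its underside
Things that resemble listed ones, but are neither listed nor needed, are in the scene too. What is shaped like the jug but turquoise is not meant.

How it is judged:
By the outcome, as a careful person would: the job done as asked, in the order asked, and still so for the second after the job is handed in, with the robot touching nothing.
It also fails if it takes over 72 s, if anything falls off the work surface, if the arm or the gripper's body presses on something with over 40 N, if the wrist force passes 120 N, or if a joint passes its speed limit or range.

ROBOT

A 6-joint arm with a two-finger parallel gripper is mounted at the origin on the work surface. World frame = base frame: x ahead of the robot, y to its left, z up, the work surface at z = 0. Lengths are in mm, angles in degrees, forces in N, time in s.
With the tool pointing down it reaches from about 375 to 975 mm from the base axis. Payload 3.8 kg.
Tool frame: the origin (TCP) lies on the centre line of the jaws, within the pads' length; the fingertips stand 25 mm ahead of it and the grasp point (between the pads) lies 6 mm ahead of it; z points along the fingers, y is the line along which they close (so a half turn about z gives the same grasp; the last joint's range is limited). The gripper opens to 88 mm and grips with 3 to 60 N. Pads are 18 mm wide; open, the fingers measure 123 mm over their backs; the gripper's body (75 mm by 187 mm) begins 45 mm behind the grasp point.
Start: joints at [-77.859, 15.12, 91.902, -0, 72.978, -2.114], TCP at [166.207, -654.212, 263.706] pointing down, gripper open.
Joint ranges: [-150.88, 150.88], [-54.13, 125.18], [17.81, 147.31], [-75.09, 255.09], [0, 152.58], [-146.25, 146.25]. Speed limits (degrees/s): [147.25, 147.25, 180, 180, 180, 180].

INTERFACE

Orientations are given as a 3x3 rotation matrix whose columns are the frame's x, y, z axes.
In Python, from rig import telemetry, viewer, robot gives the robot as it stands.
- The arm moves only by the shell command python3 -m creep 'ROWS' [FORCE]. ROWS is JSON, one flat list of numbers, 7 for each row, row after row: the shift along the world's x, y, z in m, then the turn, a rotation vector about the world's x, y, z in degrees, then the finger opening in m, from 0 to 0.0881. In form: [tx, ty, tz, rx, ry, rz, fingers, tx, ty, tz, rx, ry, rz, fingers, ...]. A call has 1 to 20 rows; each row is the pose to reach, as a shift and turn from the pose commanded when the call began; what a row does not reach only later rows make up. A row lasts 1/10 s, in which the tool goes at most 50 mm and 8.59 degrees, less where a joint would pass 70% of its speed; a pose out of reach is approached as far as the arm can. A call with a gripper value outside its range is refused whole. The fingers move at their own pace and stop on an object; FORCE is the grip in N (left out, the last holds). Time passes only in rows, so rows that repeat a pose let the fingers close. It gives the time, the measured TCP pose, the force, the opening and the grip force at its end, in the units of the state.
- telemetry.state(): the state, without advancing time (a new reading comes with each control period).
- viewer.get_image(name): name is "side" or "top" or "wrist"; returns a dict with "pixels" (420x560x3 uint8, blue, green, red), "range_z" (420x560 float32, mm along the optical axis (not along the pixel's ray), 0 where there is no reading), "fovy" (degrees; the focal length in pixels is half the picture's height over the tangent of half this angle, whatever the lens; pixels are square), "cx", "cy" (the principal point, pixels), "dist_coeffs" ([k1, k2, p1, p2, k3] as OpenCV has them; the pictures are not rectified), "world_to_cam" (4x4, takes a point from world to camera coordinates); the wrist camera has in their place "T_tool_cam" (4x4, takes a point from camera to tool coordinates, whose origin is the TCP and whose axes are the flange's). Camera axes: x right, y down, z forward; pixel columns grow to the right and rows downward; lengths in mm; the calibration is good to about 2 mm. A picture is of the moment at which its call begins: read the wrist's pose just before it.
- robot.finish_job(): hands the job in; it is judged then, once.
The state is a dict: "time": time; "joint_pos": joint angles; "qd": joint speeds; "joint_torque": joint torques, N m; "ee_pos": TCP position; "eef_rot": TCP orientation; "contact_force": force on the tool from outside, world axes, zero at the start; "ft_torque": the same for the moment, N m; "gripper_width": finger opening in mm; "grip_force": force on a finger pad.
Only numpy, scipy, OpenCV 4.12 (cv2) and the standard library are available. Lean on these libraries where they do the work, as an engineer would, in place of code of your own. Each camera call takes 0.05 s, during which the arm holds its last target. There are 200 camera calls.

## Working session

There is one attempt and no reset: what is moved stays moved. The work goes in short steps, Python scripts to look and compute and a shell command to move; the robot and the scene stay as the last step left them, time stands still between calls to the robot, and variables do not carry over. Pictures are saved under pics/ and viewed, at most 13 in all, crops included, and the job is handed in when it is done.

```bash
ls; mkdir -p pics; cat > h.py <<'E'
import numpy as np, cv2
from rig import telemetry, viewer, robot
def grab(name):
    s=telemetry.state(); im=viewer.get_image(name)
    np.savez(f'{name}.npz',**{k:np.array(v) for k,v in im.items()},ee_pos=s['ee_pos'],eef_rot=s['eef_rot'])
    return im
def load(name): return dict(np.load(f'{name}.npz'))
def cam2world(im):
    if 'world_to_cam' in im: return np.linalg.inv(im['world_to_cam'])
    T=np.eye(4);T[:3,:3]=np.array(im['eef_rot']).reshape(3,3);T[:3,3]=im['ee_pos'];return T@im['T_tool_cam']
def cloud(im):
    h,w=im['range_z'].shape; f=h/2/np.tan(np.radians(float(im['fovy']))/2)
    K=np.array([[f,0,float(im['cx'])],[0,f,float(im['cy'])],[0,0,1]])
    u,v=np.meshgrid(np.arange(w),np.arange(h)); p=np.stack([u,v],-1).reshape(-1,1,2).astype(float)
    n=cv2.undistortPoints(p,K,np.array(im['dist_coeffs'],float).ravel()).reshape(h,w,2)
    z=im['range_z'].astype(float); P=np.dstack([n*z[...,None],z,np.ones_like(z)])
    W=(P@cam2world(im).T)[...,:3]; W[z==0]=np.nan; return W
E
python3 - <<'E'
from h import *
s=telemetry.state(); print({k:np.round(v,3).tolist() for k,v in s.items()})
for n in('top','side'):
    grab(n); im=load(n); cv2.imwrite(f'pics/{n}0.png',im['pixels'])
    print(n,im['fovy'],im['dist_coeffs'],np.round(cam2world(im),2).tolist())
E
```

```text
pics
{'time': 0.0, 'joint_pos': [-77.859, 15.169, 91.98, 0.001, 72.98, -2.114], 'qd': [0.106, 0.015, -0.015, 0.094, 0.02, 0.077], 'joint_torque': [0.002, -50.211, -35.688, 0.073, 0.029, -0.0], 'ee_pos': [166.074, -653.573, 262.4], 'eef_rot': [[0.969, 0.246, -0.0], [0.246, -0.969, 0.002], [0.0, -0.002, -1.0]], 'contact_force': [0.434, -0.406, -0.346], 'ft_torque': [-0.031, 0.004, -0.001], 'grip_force': 0.0, 'gripper_width': 88.37}
top 50.44767566945926 [-0.097799  0.        0.        0.        0.      ] [[0.02, -1.0, 0.05, 518.58], [-1.0, -0.02, -0.01, 78.23], [0.01, -0.05, -1.0, 1176.45], [0.0, 0.0, 0.0, 1.0]]
side 57.74305949445872 [-0.03959179  0.          0.          0.          0.        ] [[-0.85, -0.29, 0.43, 205.19], [-0.52, 0.46, -0.72, 725.02], [0.01, -0.84, -0.54, 579.83], [0.0, 0.0, 0.0, 1.0]]
```

View pics/top0.png

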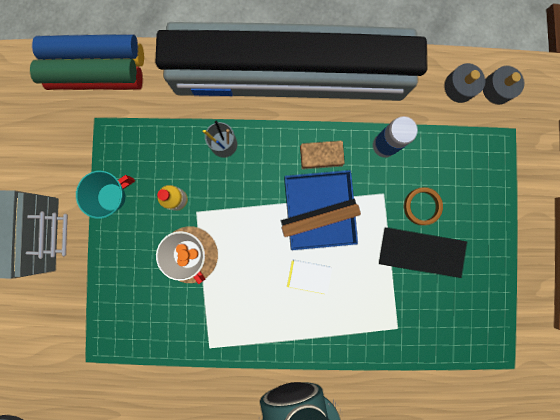

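View pics/side0.png

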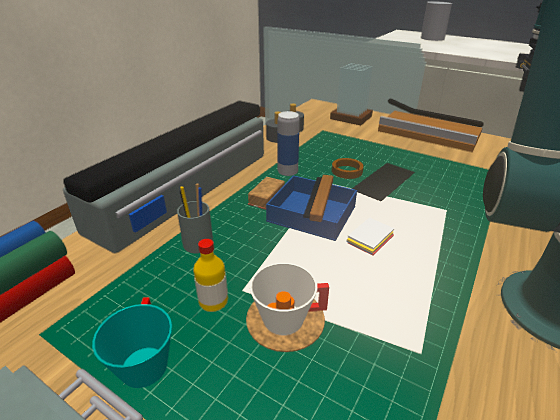

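The top view shows the white jug at (181,256) with its red handle at (200,278), on the cork mat at (188,255). The squeegee is at (320,217) across the blue tray (320,210), and the black mat is at (423,252).

Possible confusions:
- **Jug:** the turquoise one at (101,194) could be mistaken for the white one at (181,256). I choose the white one.
- **Squeegee:** the bar-shaped item at side-view (430,125) is off the mat. I choose the bar across the tray.
- **Tool mat:** the black machine lid at (290,52) is also black. I choose the flat mat at (423,252).

```bash
cat > m.py <<'E'
from h import *
T=load('top');S=load('side')
for n,im in(('top',T),('side',S)):
    W=cloud(im);hsv=cv2.cvtColor(im['pixels'],cv2.COLOR_BGR2HSV).astype(int);H,Sa,V=hsv[...,0],hsv[...,1],hsv[...,2]
    X,Y,Z=W[...,0],W[...,1],W[...,2]
    box=lambda a,b,c,d:(X>a)&(X<b)&(Y>c)&(Y<d)
    def rect(name,m):
        m=m&np.isfinite(Z)
        if m.sum()<10: print(n,name,'few');return
        r=cv2.minAreaRect(W[m][:,:2].astype(np.float32)); print(n,name,m.sum(),'rect',np.round(r[0],1),np.round(r[1],1),round(r[2],1),'z',np.round(np.percentile(Z[m],[5,50,95]),1))
    rect('bar',box(400,760,-250,250)&(Z>60)&(Z<100)&(H<22)&(Sa>70)&(V>60))
    rect('bar+strip',box(480,680,-150,150)&(Z>63)&(Z<100))
    rect('trayrim',box(450,720,-200,200)&(Z>45)&(Z<62)&(H>100)&(H<125)&(Sa>100))
    rect('mat',box(350,650,-450,-80)&(V<50)&(Z<20)&(Z>-10))
    rect('handle',box(300,600,200,500)&((H<5)|(H>175))&(Sa>150)&(Z>20)&(Z<110))
    rect('cork',box(300,650,200,500)&(Z<15)&(H>5)&(H<20)&(Sa>90)&(V>70))
    rim=box(300,650,200,500)&(Z>84)&(Z<102)&(Sa<60)
    p=W[rim][:,:2]; 
    if len(p)>10:
        from scipy.optimize import least_squares
        hull=cv2.convexHull(p.astype(np.float32))[:,0]
        q=least_squares(lambda q:np.hypot(hull[:,0]-q[0],hull[:,1]-q[1])-q[2],[450,300,60],loss='soft_l1').x;print(n,'rim',np.round(q,1),rim.sum(),np.median(Z[rim]))
    rect('orange',box(300,650,200,500)&(H>5)&(H<18)&(Sa>200)&(V>150)&(Z>8))
    rect('glue/tall',box(500,640,230,380)&(Z>100))
    rect('can',box(600,800,-250,-50)&(Z>150))
    rect('sander',box(620,760,-30,100)&(Z>25)&(Z<50))
    rect('tape',box(450,650,-330,-180)&(Z>12)&(Z<40))
    rect('swatch',box(350,480,-50,150)&(Z>12)&(Z<40))
    rect('pencils',box(600,800,180,320)&(Z>60))
    if n=='top':
        for c in((320,217),(423,252),(181,256),(312,277)): print(c,np.round(W[c[1],c[0]]))
cr=np.hstack([cv2.resize(T['pixels'][170:300,260:480],(440,260)),cv2.resize(T['pixels'][190:320,130:260],(260,260))])
cv2.imwrite('pics/crop.png',cr)
E
python3 m.py
```

```text
top bar 941 rect [600.7  67.3] [379.7 151.6] 64.0 z [68.4 76.  79.6]
top bar+strip 1327 rect [559.  -30.2] [ 42.7 200.3] 17.6 z [64.8 74.7 79.4]
top trayrim 481 rect [579.2 -34.3] [187.8 169.8] 6.5 z [48.8 53.9 57.7]
top mat 3066 rect [ 535.8 -265. ] [341.6 206.4] 81.6 z [-0.4  3.4  7.2]
top handle 75 rect [402.4 267.5] [23.1 13.3] 38.1 z [34.  84.  88.3]
top cork 713 rect [514.8 306.1] [259.6 114.6] 16.9 z [-0.2  3.7  7.4]
top rim [457.6 310.9  59.2] 366 92.00506851925854
top orange 255 rect [527.5 318.5] [193.8  50.4] 10.5 z [33.2 38.9 67.3]
top glue/tall 313 rect [598.2 339. ] [42.6 46.9] 66.5 z [101.5 113.8 151.1]
top can 719 rect [ 756.9 -204.2] [62.5 60.8] 77.9 z [160.2 188.6 192.1]
top sander 493 rect [689.9  15.6] [125.2  90.7] 1.0 z [32.  37.3 41.4]
top tape 360 rect [ 596.5 -293.8] [72.3 95.5] 89.9 z [16.3 24.  28.1]
top swatch 1015 rect [407.3  -6.3] [99.1 72.7] 79.9 z [17.2 23.2 26.5]
top pencils 451 rect [686.3 250.9] [ 69.8 209.6] 65.8 z [ 64.2  95.  153.6]
(320, 217) [559. -30.  79.]
(423, 252) [ 475. -312.    8.]
(181, 256) [454. 314.  62.]
(312, 277) [406. -18.  21.]
[... 288 characters left out ...]
de handle 237 rect [404.2 275.3] [41.5 21.5] 63.8 z [28.9 48.4 86.5]
side cork 1790 rect [443.7 316.3] [149.1 115.8] 37.6 z [1.4 3.4 5.2]
side rim [455.6 309.5  59.8] 759 91.33409545012722
side orange 180 rect [456.9 308.4] [49.4 30. ] 50.8 z [35.1 63.6 65.2]
side glue/tall 576 rect [595.5 346.3] [44.1 36.1] 39.8 z [101.1 118.2 149.6]
side can 402 rect [ 755.4 -204.3] [61.4 64.4] 46.6 z [153.1 177.9 190.8]
side sander 481 rect [686.7  15.8] [132.7  91.5] 0.4 z [26.6 36.8 46.9]
side tape 224 rect [ 594.  -293.9] [98.8 71. ] 0.1 z [12.9 22.4 26.1]
side swatch 935 rect [421.9  -4.1] [ 97.  117.5] 86.4 z [15.1 22.8 25.6]
side pencils 1010 rect [747.7 222.1] [69.9 71.4] 17.4 z [ 64.   89.4 151.3]
```

View pics/crop.png

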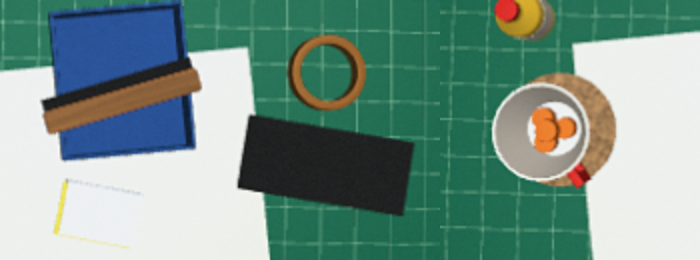

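The crop confirms the picks: the wooden bar with its black strip on the far side lies across the blue tray, and the white jug has a red handle pointing at the robot. Next I refine the numbers.

```bash
cat > m2.py <<'E'
from h import *
for n in('top','side'):
    im=load(n);W=cloud(im);hsv=cv2.cvtColor(im['pixels'],cv2.COLOR_BGR2HSV).astype(int);H,Sa,V=hsv[...,0],hsv[...,1],hsv[...,2]
    X,Y,Z=W[...,0],W[...,1],W[...,2]
    def big(m):
        k,l,st,_=cv2.connectedComponentsWithStats(m.astype(np.uint8)); return l==1+np.argmax(st[1:,4])
    def rect(name,m):
        m=big(m&np.isfinite(Z)); p=W[m]
        r=cv2.minAreaRect(p[:,:2].astype(np.float32)); c=p[:,:2].mean(0)
        w,v=np.linalg.eigh(np.cov((p[:,:2]-c).T)); a=v[:,1]*np.sign(v[1,1])
        print(n,name,m.sum(),'rect',np.round(r[0],1),np.round(r[1],1),'mean',np.round(c,1),'yaw of y',round(np.degrees(np.arctan2(-a[0],a[1])),1),'z',np.round(np.percentile(Z[m],[5,50,95]),1))
    rect('mat',(X>380)&(X<570)&(Y<-150)&(Y>-450)&(V<60)&(Z<15))
    rect('bar top',(X>470)&(X<650)&(Y>-160)&(Y<90)&(Z>71)&(Z<90)&(H<22)&(V>60)&(Sa>60))
    red=(X>340)&(X<480)&(Y>210)&(Y<330)&((H<6)|(H>174))&(Sa>140)&(Z>10)&(Z<100)
    rect('handle',red)
    rect('handle top',red&(Z>76))
    print(np.round(W[big(red)&(Z>70)][::8],0).tolist())
E
python3 m2.py
```

```text
top mat 3078 rect [ 474.2 -314.2] [228.2  99.9] mean [ 474.2 -312.8] yaw of y -8.5 z [-0.4  3.3  7. ]
top bar top 871 rect [552.5 -32.9] [ 28.8 199.1] mean [551.8 -32.4] yaw of y 17.7 z [72.6 76.1 79.6]
top handle 76 rect [402.4 267.5] [23.1 13.3] mean [403.3 265.5] yaw of y -49.2 z [34.  83.7 88.3]
top handle top 51 rect [401.6 266.8] [21.1 13.3] mean [402.  265.9] yaw of y -54.9 z [78.9 86.  88.6]
[[413.0, 268.0, 86.0], [408.0, 268.0, 87.0], [406.0, 266.0, 85.0], [403.0, 261.0, 82.0], [401.0, 258.0, 85.0], [398.0, 257.0, 82.0], [394.0, 263.0, 88.0]]
side mat 75 rect [ 479.5 -392.2] [68.8 52. ] mean [ 482.1 -398.2] yaw of y -30.9 z [2.7 4.2 5.7]
side bar top 503 rect [549.2 -32. ] [ 30.1 200.3] mean [545.1 -21.3] yaw of y 17.5 z [72.8 76.3 78. ]
side handle 296 rect [404.2 275.3] [41.5 21.5] mean [397.6 270.5] yaw of y -55.4 z [29.4 54.5 86.2]
side handle top 79 rect [397.5 267. ] [19. 13.] mean [397.2 268. ] yaw of y -42.7 z [77.8 85.3 87.1]
[[403.0, 263.0, 86.0], [405.0, 267.0, 86.0], [393.0, 260.0, 86.0], [395.0, 264.0, 86.0], [399.0, 268.0, 85.0], [402.0, 274.0, 86.0], [390.0, 267.0, 86.0], [399.0, 275.0, 83.0], [402.0, 273.0, 78.0], [389.0, 266.0, 78.0], [391.0, 266.0, 74.0], [392.0, 268.0, 74.0], [394.0, 268.0, 70.0]]
```

```bash
python3 -m creep '[0.05,0.08,0,0,0,12,0.065, 0.12,0.19,0,0,0,28,0.065, 0.385,0.622,-0.08,0,0,93.4,0.065, 0.385,0.622,-0.08,0,0,93.4,0.065, 0.385,0.622,-0.08,0,0,93.4,0.065, 0.385,0.622,-0.08,0,0,93.4,0.065, 0.385,0.622,-0.08,0,0,93.4,0.065, 0.385,0.622,-0.08,0,0,93.4,0.065, 0.385,0.622,-0.08,0,0,93.4,0.065, 0.385,0.622,-0.08,0,0,93.4,0.065, 0.385,0.622,-0.08,0,0,93.4,0.065, 0.385,0.622,-0.08,0,0,93.4,0.065, 0.385,0.622,-0.08,0,0,93.4,0.065, 0.385,0.622,-0.08,0,0,93.4,0.065, 0.385,0.622,-0.08,0,0,93.4,0.065, 0.385,0.622,-0.08,0,0,93.4,0.065, 0.385,0.622,-0.08,0,0,93.4,0.065, 0.385,0.622,-0.08,0,0,93.4,0.065]' 40
cat > w.py <<'E'
import sys
from h import *
s=telemetry.state(); grab('wrist'); im=load('wrist'); cv2.imwrite(f'pics/{sys.argv[1]}.png',im['pixels'])
print(np.round(s['joint_pos'],2).tolist(),np.round(s['ee_pos'],1),np.round(s['eef_rot'],3).tolist())
open('log.txt','a').write(repr([np.array(s[k]).tolist() for k in('joint_pos','ee_pos','eef_rot')])+'\n')
E
python3 w.py w1
python3 - <<'E'
from h import *
im=load('wrist');W=cloud(im);Z=W[...,2]
print('Ttc',np.round(im['T_tool_cam'],2).tolist())
m=(Z>70)&(Z<90); 
p=W[m]; print(m.sum(), np.round(cv2.minAreaRect(p[:,:2].astype(np.float32)),1) if 0 else cv2.minAreaRect(p[:,:2].astype(np.float32)), np.median(p[:,2]))
E
```

```text
time: 1.9
ee_pos: [550.5, -33.0, 183.4]
eef_rot: [[-0.303, 0.953, -0.001], [0.953, 0.303, -0.0], [-0.0, -0.001, -1.0]]
contact_force: [-0.1, -0.2, -0.4]
gripper_width: 65.1
grip_force: 0.0
[-6.0, 5.57, 111.93, -0.03, 62.55, -23.61] [550.5 -33.  183.4] [[-0.303, 0.953, -0.001], [0.953, 0.303, -0.0], [-0.0, -0.001, -1.0]]
Ttc [[0.0, -0.96, -0.29, 76.03], [1.0, 0.0, 0.0, 0.59], [0.0, -0.29, 0.96, -120.79], [0.0, 0.0, 0.0, 1.0]]
8686 ((550.0773315429688, -27.352622985839844), (30.1877498626709, 186.14437866210938), 17.647602081298828) 76.5935134706573
```

View pics/w1.png

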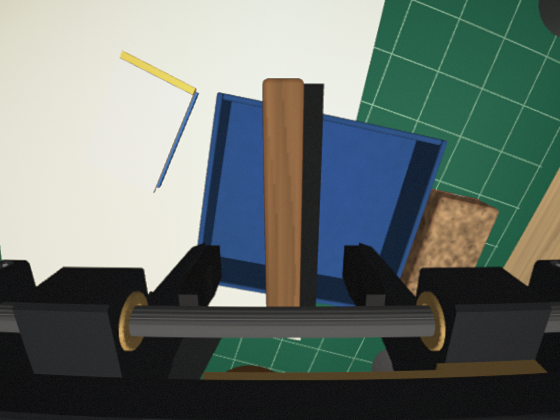

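The squeegee runs from (283,80) to (283,305), centred between the fingers at (210,265) and (355,265). I descend and grip.

```bash
python3 -m creep '[0,0,-0.03,0,0,0,0.065, 0,0,-0.07,0,0,0,0.065, 0,0,-0.09,0,0,0,0.065, 0,0,-0.1,0,0,0,0.065, 0,0,-0.1,0,0,0,0.065, 0,0,-0.1,0,0,0,0.02, 0,0,-0.1,0,0,0,0.02, 0,0,-0.1,0,0,0,0.02, 0,0,-0.1,0,0,0,0.02, 0,0,-0.1,0,0,0,0.02, 0,0,-0.1,0,0,0,0.02]' 40; python3 - <<'E'
from h import *
s=telemetry.state();print(s['joint_pos'])
open('log.txt','a').write(repr([np.array(s[k]).tolist() for k in('joint_pos','ee_pos','eef_rot')])+'\n')
E
```

```text
time: 3.05
ee_pos: [551.6, -32.2, 84.4]
eef_rot: [[-0.303, 0.953, 0.001], [0.953, 0.303, -0.0], [-0.0, 0.001, -1.0]]
contact_force: [0.1, -0.2, 4.4]
gripper_width: 29.7
grip_force: 40.0
[-5.92416957e+00  1.22439543e+01  1.16111435e+02 -4.71542143e-03
  5.15906588e+01 -2.35824456e+01]
```

```bash
python3 -m creep '[0,0,0.02,0,0,0,0.02, 0,0,0.05,0,0,0,0.02, -0.005,-0.02,0.08,0,0,-2,0.02, -0.015,-0.05,0.08,0,0,-5,0.02, -0.025,-0.085,0.08,0,0,-8,0.02, -0.035,-0.125,0.08,0,0,-12,0.02, -0.045,-0.165,0.08,0,0,-16,0.02, -0.055,-0.205,0.08,0,0,-19,0.02, -0.065,-0.24,0.08,0,0,-22,0.02, -0.073,-0.265,0.07,0,0,-24.5,0.02, -0.077,-0.278,0.05,0,0,-26,0.02, -0.077,-0.281,0.02,0,0,-26,0.02, -0.077,-0.281,-0.01,0,0,-26,0.02, -0.077,-0.281,-0.03,0,0,-26,0.02, -0.077,-0.281,-0.042,0,0,-26,0.02, -0.077,-0.281,-0.048,0,0,-26,0.02, -0.077,-0.281,-0.05,0,0,-26,0.02, -0.077,-0.281,-0.05,0,0,-26,0.02]' 40; python3 w.py w2; python3 - <<'E'
from h import *
im=load('wrist');W=cloud(im);X,Y,Z=[W[...,i] for i in range(3)]
hsv=cv2.cvtColor(im['pixels'],cv2.COLOR_BGR2HSV).astype(int);H,Sa,V=hsv[...,0],hsv[...,1],hsv[...,2]
def r(m): 
    p=W[m]; print(m.sum(),cv2.minAreaRect(p[:,:2].astype(np.float32)),np.median(p[:,2]))
r((H<22)&(Sa>60)&(V>50)&(Z>18)&(Z<40)&(abs(X-474)<60))
E
```

```text
time: 4.85
ee_pos: [474.8, -313.5, 34.4]
eef_rot: [[0.145, 0.989, 0.001], [0.989, -0.145, -0.001], [-0.001, 0.001, -1.0]]
contact_force: [0.7, -1.4, -1.0]
gripper_width: 29.7
grip_force: 40.0
[-35.94, 17.86, 115.45, 0.0, 46.61, -27.61] [ 474.8 -313.5   34.4] [[0.145, 0.989, 0.001], [0.989, -0.145, -0.001], [-0.001, 0.001, -1.0]]
18896 ((478.3559875488281, -294.47991943359375), (158.85826110839844, 30.679807662963867), 81.57870483398438) 26.54770766620318
```

View pics/w2.png

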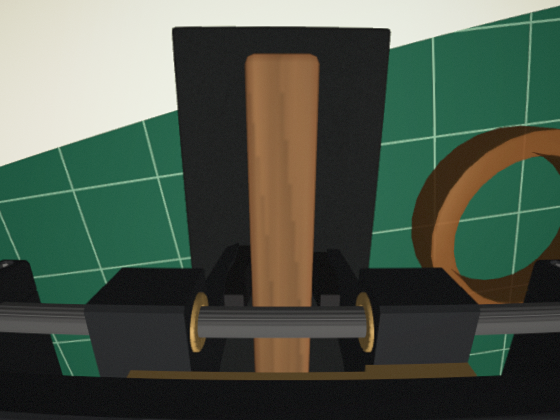

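The bar at (282,60–370) lies centred and parallel on the black mat (175–390). I release and rise.

```bash
python3 -m creep '[0,0,-0.001,0,0,0,0.02, 0,0,-0.001,0,0,0,0.05, 0,0,-0.001,0,0,0,0.05, 0,0,-0.001,0,0,0,0.05, 0,0,0.01,0,0,0,0.05, 0,0,0.04,0,0,0,0.05, 0,0,0.08,0,0,0,0.05, 0,0,0.13,0,0,0,0.05, 0,0,0.18,0,0,0,0.05, 0,0,0.22,0,0,0,0.05, 0,0,0.22,0,0,0,0.05]' 40
python3 - <<'E'
from h import *
s=telemetry.state()
L=[[np.array(s[k]).tolist() for k in('joint_pos','ee_pos','eef_rot')]]
open('log.txt','a').write(repr(L[0])+'\n')
L=[eval(l) for l in open('log.txt')]+[[[-77.859,15.12,91.902,0,72.978,-2.114],[166.207,-654.212,263.706],None]]
from scipy.optimize import least_squares
# r along arm plane, lateral offset e ; planar model q4=0
def f(p):
    a1,L2,L3,phi,e,h=p; out=[]
    for q,t,_ in L:
        q=np.radians(q); a=q[1]+q[2]
        r=a1+L2*np.sin(q[1])+L3*np.sin(a+phi); z=h+L2*np.cos(q[1])+L3*np.cos(a+phi)
        c,s=np.cos(q[0]),np.sin(q[0]); out+=[r*c-e*s-t[0],r*s+e*c-t[1],z-t[2]]
    return out
for ini in([0,400,400,0,25,0],[50,400,400,-.2,25,0],[0,450,450,.2,25,0]):
    q=least_squares(f,ini); print(np.round(q.x,2),round(q.cost,2))
E
```

```text
time: 6.0
ee_pos: [477.6, -315.6, 263.0]
eef_rot: [[0.145, 0.989, 0.012], [0.989, -0.145, -0.009], [-0.007, 0.013, -1.0]]
contact_force: [-0.1, 0.5, -0.0]
gripper_width: 50.1
grip_force: 0.0
[  2.58 502.36 567.16   0.    24.87 -52.55] 5.54
[  2.58 502.36 567.16   0.    24.87 -52.55] 5.54
[  2.58 502.36 567.16   0.    24.87 -52.55] 5.54
```

```bash
python3 -m creep '[-0.003,0.02,0,0,0,8,0.05, -0.01,0.05,0,0,0,16,0.05, -0.015,0.09,0,0,0,24,0.05, -0.02,0.13,0,0,0,32,0.05, -0.025,0.17,0,0,0,40,0.05, -0.03,0.21,0,0,0,48,0.05, -0.035,0.25,0,0,0,56,0.05, -0.04,0.29,0,0,0,64,0.05, -0.045,0.33,0,0,0,72,0.05, -0.05,0.37,0,0,0,80,0.05, -0.06,0.41,0,0,0,88,0.05, -0.065,0.45,0,0,0,96,0.05, -0.07,0.49,0,0,0,104,0.05, -0.075,0.52,0,0,0,112,0.05, -0.08,0.545,0,0,0,120,0.05, -0.084,0.565,0,0,0,128,0.05, -0.084,0.573,0,0,0,135.4,0.05, -0.084,0.573,0,0,0,135.4,0.05, -0.084,0.573,0,0,0,135.4,0.05]' 60
python3 -m creep '[0,0,0,4,-5.5,0,0.04, 0,0,0,8,-11,0,0.04, 0,0,0,12,-16,0,0.04, 0,0,0,12,-16,0,0.04, 0,0,0,12,-16,0,0.04]' 60
python3 w.py w3
cat > fk.py <<'E'
import numpy as np
from scipy.spatial.transform import Rotation as R
from scipy.optimize import least_squares
def fk(q,P):
    a1,L2,L3,e,h,D=P; q=np.radians(q)
    rz=lambda a:R.from_rotvec([0,0,a]); ry=lambda a:R.from_rotvec([0,a,0])
    A=rz(q[0]); B=A*ry(q[1]); C=B*ry(q[2]); W=C*rz(q[3])*ry(q[4])
    p=A.apply([a1,e,h])+B.apply([0,0,L2])+C.apply([0,0,L3])+W.apply([0,0,D])
    return p,W*rz(q[5])*R.from_rotvec([0,0,np.pi/2])
def fit():
    L=[eval(l) for l in open('log.txt')]
    f=lambda P:np.concatenate([fk(q,P)[0]-t for q,t,_ in L])
    s=least_squares(f,[0,502,567,24.9,200,250]); return s.x,np.abs(s.fun).max(),[np.degrees((fk(q,s.x)[1].inv()*R.from_matrix(r)).magnitude()) for q,t,r in L]
if __name__=='__main__':
    x,m,a=fit(); print(np.round(x,1),m,np.round(a,2))
E
python3 fk.py
python3 - <<'E'
from h import *
im=load('wrist');W=cloud(im);X,Y,Z=[W[...,i] for i in range(3)]
hsv=cv2.cvtColor(im['pixels'],cv2.COLOR_BGR2HSV).astype(int);H,Sa,V=hsv[...,0],hsv[...,1],hsv[...,2]
c=np.array([456.6,310.2])
red=((H<6)|(H>174))&(Sa>140)&(Z>76)&(Z<95)&(X<480)
p=W[red]; print(red.sum(),cv2.minAreaRect(p[:,:2].astype(np.float32)),np.median(p[:,2]))
rim=(Z>86)&(Z<102)&(Sa<60)&(np.hypot(X-c[0],Y-c[1])<75)
from scipy.optimize import least_squares
h=cv2.convexHull(W[rim][:,:2].astype(np.float32))[:,0]
print(rim.sum(),least_squares(lambda q:np.hypot(h[:,0]-q[0],h[:,1]-q[1])-60,[456,310],loss='soft_l1').x,len(h))
E
```

```text
time: 7.9
ee_pos: [389.9, 259.5, 253.4]
eef_rot: [[-0.8, -0.601, -0.001], [-0.601, 0.8, -0.001], [0.001, -0.0, -1.0]]
contact_force: [-0.4, 0.2, 0.4]
gripper_width: 50.1
grip_force: 0.0
time: 8.4
ee_pos: [390.0, 258.9, 253.8]
eef_rot: [[-0.752, -0.6, 0.273], [-0.565, 0.8, 0.204], [-0.341, -0.001, -0.94]]
contact_force: [0.7, -0.3, 0.1]
gripper_width: 40.1
grip_force: 0.0
[28.67, -20.11, 128.75, 3.5, 51.67, -99.93] [390.  258.9 253.8] [[-0.752, -0.6, 0.273], [-0.565, 0.8, 0.204], [-0.341, -0.001, -0.94]]
[1.000e-01 5.098e+02 5.657e+02 2.490e+01 2.502e+02 3.129e+02] 0.08947206159274401 [0. 0. 0. 0. 0.]
357 ((402.16998291015625, 266.8799133300781), (25.662090301513672, 11.129443168640137), 37.26787567138672) 86.52638573046141
1965 [457.56816807 309.6687319 ] 60
```

View pics/w3.png

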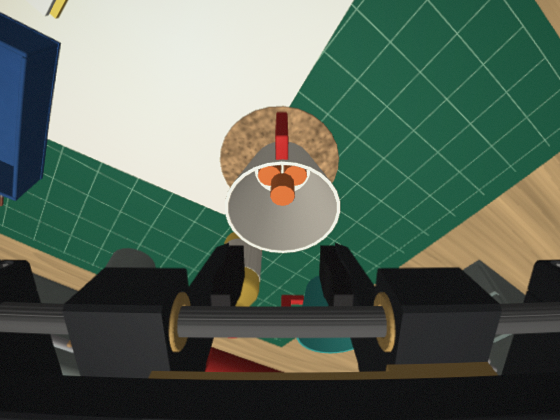

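The handle (281,140) is aligned with the finger mid-line, and the spacers sit in the jug at (282,180). The kinematic fit is exact, so I check the whole grasp, carry and pour path by IK.

```bash
cat > plan.py <<'E'
from fk import *
from h import telemetry
P,_,_=fit(); lo=np.array([-150.88,-54.13,17.81,-75.09,0,-146.25]);hi=np.array([150.88,125.18,147.31,255.09,152.58,146.25])
def ik(p,r,q0):
    f=lambda q:np.r_[(fk(q,P)[0]-p)/10,(fk(q,P)[1].inv()*r).as_rotvec()*20]
    s=least_squares(f,np.clip(q0,lo+.01,hi-.01),bounds=(lo,hi)); return s.x,np.abs(s.fun).max()
s=telemetry.state(); R0=R.from_matrix(s['eef_rot']); q=np.array(s['joint_pos'])
z=R0.as_matrix()[:,2]
def go(name,g,r):
    global q
    t=g-6*r.as_matrix()[:,2]; q,e=ik(t,r,q); print(f'{name:10s}',np.round(t,1),np.round(q,1),'err',round(e,3))
G=np.array([398.4,264.9,60.])
go('pre',G-80*z,R0);go('grasp',G,R0);go('lift',G+[0,0,155],R0)
E=np.array([577.5,0,212.])
for k in(.25,.5,.75,1):
    r=R.from_rotvec([0,0,-127.4*k],degrees=True)*R0; go(f'carry{k}',(G+[0,0,155])*(1-k)+E*k,r)
for a in range(15,121,15): go(f'tip{a}',E,R.from_rotvec([a,0,0],degrees=True)*r)
E
python3 plan.py
```

```text
pre        [374.9 247.3 140.8] [  28.2  -15.2  138.1    4.8   37.4 -102. ] err 0.0
grasp      [396.8 263.7  65.6] [  28.8   -3.6  138.5    6.3   25.5 -103.3] err 0.0
lift       [396.8 263.7 220.6] [  28.8  -17.3  130.4    3.7   47.1 -100.2] err 0.0
carry0.25  [441.1 198.5 219.9] [ 25.8 -15.2 129.   -9.4  47.9 -64.1] err 0.0
carry0.5   [486.1 133.4 219.1] [ 21.6  -9.3 124.4 -18.7  52.9 -31.8] err 0.0
carry0.75  [531.7  68.  218.4] [ 15.7  -0.8 116.7 -22.2  60.4  -5.3] err 0.0
carry1     [577.5   2.  217.6] [  8.2   8.7 106.7 -21.2  69.2  17.1] err 0.0
tip15      [5.775e+02 5.000e-01 2.180e+02] [  0.3   6.8 106.8  -5.4  66.7   2.8] err 0.0
tip30      [577.5  -1.  217.9] [ -7.9   7.2 106.8  10.7  68.  -11.7] err 0.0
tip45      [577.5  -2.5 217.4] [-15.5   9.8 106.6  25.2  72.7 -24.7] err 0.0
tip60      [577.5  -3.9 216.6] [-21.8  14.4 106.2  37.3  79.6 -35.2] err 0.0
tip75      [577.5  -4.9 215.4] [-26.6  20.4 105.7  47.   87.8 -43.2] err 0.0
tip90      [577.5  -5.6 214. ] [-29.6  27.3 105.2  55.2  96.5 -49.4] err 0.0
tip105     [577.5  -6.  212.5] [-30.9  34.8 104.5  62.3 105.7 -54.2] err 0.0
tip120     [577.5  -5.9 211. ] [-30.7  42.4 103.9  69.1 115.2 -57.8] err 0.0
```

```bash
python3 -m creep '[-0.004,-0.003,-0.03,0,0,0,0.04, -0.01,-0.008,-0.07,0,0,0,0.04, -0.015,-0.012,-0.1,0,0,0,0.04, -0.015,-0.0125,-0.113,0,0,0,0.04, -0.0095,-0.008,-0.132,0,0,0,0.04, -0.004,-0.004,-0.15,0,0,0,0.04, 0.001,-0.001,-0.168,0,0,0,0.04, 0.004,0.002,-0.18,0,0,0,0.04, 0.0066,0.0039,-0.188,0,0,0,0.04, 0.0066,0.0039,-0.188,0,0,0,0.04, 0.0066,0.0039,-0.188,0,0,0,0.04]' 60
python3 w.py w4
```

```text
time: 9.55
ee_pos: [397.4, 264.0, 65.9]
eef_rot: [[-0.75, -0.602, 0.273], [-0.566, 0.798, 0.205], [-0.342, -0.001, -0.94]]
contact_force: [0.2, 0.9, -0.0]
gripper_width: 39.9
grip_force: 0.0
[28.78, -3.5, 138.4, 6.43, 25.46, -103.6] [397.4 264.   65.9] [[-0.75, -0.602, 0.273], [-0.566, 0.798, 0.205], [-0.342, -0.001, -0.94]]
```

View pics/w4.png

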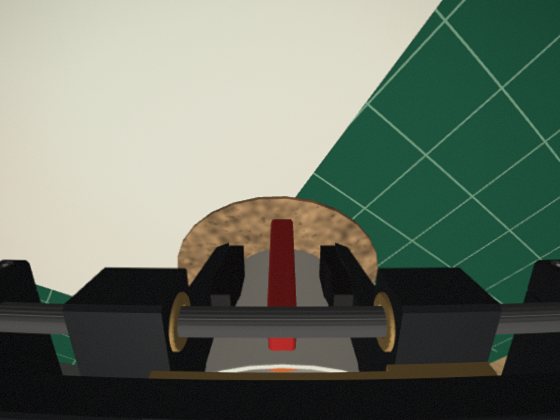

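The bar (282,220–350) is centred between the fingers. I close and lift.

```bash
python3 -m creep '[0,0,0,0,0,0,0.003, 0,0,0,0,0,0,0.003, 0,0,0,0,0,0,0.003, 0,0,0,0,0,0,0.003, 0,0,0,0,0,0,0.003, 0,0,0,0,0,0,0.003, 0,0,0.005,0,0,0,0.003, 0,0,0.012,0,0,0,0.003, 0,0,0.025,0,0,0,0.003, 0,0,0.04,0,0,0,0.003, 0,0,0.055,0,0,0,0.003, 0,0,0.07,0,0,0,0.003, 0,0,0.085,0,0,0,0.003, 0,0,0.1,0,0,0,0.003, 0,0,0.115,0,0,0,0.003, 0,0,0.13,0,0,0,0.003, 0,0,0.145,0,0,0,0.003, 0,0,0.153,0,0,0,0.003, 0,0,0.155,0,0,0,0.003, 0,0,0.155,0,0,0,0.003]' 60
python3 - <<'E'
from h import *
im=viewer.get_image('side');W=cloud(im);X,Y,Z=[W[...,i] for i in range(3)]
cv2.imwrite('pics/s5.png',im['pixels'][130:400,100:460])
hsv=cv2.cvtColor(im['pixels'],cv2.COLOR_BGR2HSV).astype(int);Sa=hsv[...,1]
m=(Z>235)&(Z<265)&(Sa<60)&(np.hypot(X-457,Y-310)<75); p=W[m]
# rim plane: fit top rim via highest points
A=np.c_[p[:,:2]-[457,310],np.ones(len(p))]; print(m.sum(),np.linalg.lstsq(A,p[:,2],rcond=None)[0], np.percentile(p,[1,50,99],axis=0).round(1).tolist())
E
```

```text
time: 11.6
ee_pos: [396.6, 263.5, 220.5]
eef_rot: [[-0.75, -0.602, 0.273], [-0.567, 0.798, 0.205], [-0.342, -0.001, -0.94]]
contact_force: [-0.1, -0.2, -3.1]
gripper_width: 11.4
grip_force: 60.0
1234 [-5.19372038e-03  3.86606387e-03  2.42722517e+02] [[396.8, 252.3, 235.1], [454.4, 302.3, 243.3], [511.8, 368.0, 248.5]]
```

View pics/s5.png

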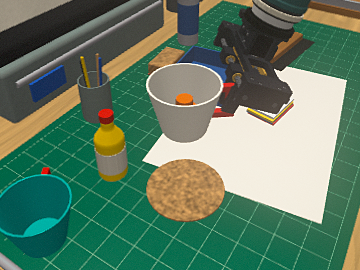

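The jug (185,100 in the crop) is held level with its spacers, clear of the cork mat. I carry it to the tray.

```bash
python3 -m creep '[0.003,-0.005,0,0,0,-2.5,0.003, 0.009,-0.014,0,0,0,-7,0.003, 0.018,-0.026,0,0,0,-12.7,0.003, 0.028,-0.041,0,0,0,-20,0.003, 0.039,-0.057,-0.001,0,0,-28,0.003, 0.05,-0.074,-0.001,0,0,-36,0.003, 0.062,-0.09,-0.001,0,0,-44,0.003, 0.073,-0.107,-0.001,0,0,-52,0.003, 0.085,-0.123,-0.001,0,0,-60,0.003, 0.096,-0.14,-0.002,0,0,-68,0.003, 0.107,-0.156,-0.002,0,0,-76,0.003, 0.119,-0.173,-0.002,0,0,-84,0.003, 0.13,-0.189,-0.002,0,0,-92,0.003, 0.142,-0.206,-0.002,0,0,-100,0.003, 0.153,-0.222,-0.003,0,0,-108,0.003, 0.164,-0.237,-0.003,0,0,-115,0.003, 0.173,-0.25,-0.003,0,0,-121.5,0.003, 0.179,-0.258,-0.003,0,0,-125.5,0.003, 0.181,-0.262,-0.003,0,0,-127.4,0.003, 0.181,-0.262,-0.003,0,0,-127.4,0.003]' 60
```

```text
time: 13.65
ee_pos: [577.8, 1.4, 216.5]
eef_rot: [[0.005, 1.0, -0.005], [0.94, -0.007, -0.342], [-0.342, -0.003, -0.94]]
contact_force: [0.3, -0.7, -2.6]
gripper_width: 11.3
grip_force: 60.0
```

```bash
python3 -m creep '[0,0,0,3,0,0,0.003, 0,-0.001,0,8,0,0,0.003, 0,-0.0015,0,15,0,0,0.003, 0,-0.002,0,22,0,0,0.003, 0,-0.003,0,29,0,0,0.003, 0,-0.004,0,36,0,0,0.003, 0,-0.0045,0,43,0,0,0.003, 0,-0.005,-0.001,50,0,0,0.003, 0,-0.006,-0.001,57,0,0,0.003, 0,-0.0065,-0.001,64,0,0,0.003, 0,-0.007,-0.002,70,0,0,0.003, 0,-0.007,-0.003,76,0,0,0.003, 0,-0.0075,-0.003,81,0,0,0.003, 0,-0.0075,-0.004,85,0,0,0.003, 0,-0.0075,-0.004,88,0,0,0.003, 0,-0.0075,-0.004,91,0,0,0.003, 0,-0.0075,-0.004,94,0,0,0.003, 0,-0.008,-0.004,97,0,0,0.003, 0,-0.008,-0.005,100,0,0,0.003, 0,-0.008,-0.005,103,0,0,0.003]' 60
python3 -m creep '[0,0,0,3,0,0,0.003, 0,0,0,6,0,0,0.003, 0,0,0,9,0,0,0.003, 0,0,0,9,0,0,0.003, 0,0,0,9,0,0,0.003, 0,0,0,9,0,0,0.003, 0,0,0,9,0,0,0.003, 0,0,0,9,0,0,0.003, 0,0,0,9,0,0,0.003, 0,0,0,9,0,0,0.003]' 60
cat > o.py <<'E'
import sys
from h import *
for n in('top','side'):
    im=viewer.get_image(n);W=cloud(im);X,Y,Z=[W[...,i] for i in range(3)]
    cv2.imwrite(f'pics/{n}{sys.argv[1]}.png',im['pixels'])
    hsv=cv2.cvtColor(im['pixels'],cv2.COLOR_BGR2HSV).astype(int);H,Sa,V=hsv[...,0],hsv[...,1],hsv[...,2]
    m=(H>4)&(H<16)&(Sa>190)&(V>150)&(X>350)&(X<680)
    k,l,st,_=cv2.connectedComponentsWithStats(m.astype(np.uint8))
    print(n,[(st[i,4],np.nanmedian(W[l==i],0).round().tolist()) for i in range(1,k) if st[i,4]>20])
E
python3 o.py 6
```

```text
time: 15.65
ee_pos: [577.5, -5.7, 212.0]
eef_rot: [[0.005, 1.0, -0.004], [0.123, 0.003, 0.992], [0.992, -0.005, -0.123]]
contact_force: [0.6, 0.9, -2.5]
gripper_width: 11.0
grip_force: 60.0
time: 16.65
ee_pos: [577.8, -6.4, 212.9]
eef_rot: [[0.005, 1.0, -0.003], [-0.034, 0.003, 0.999], [0.999, -0.005, 0.034]]
contact_force: [-0.3, -0.4, -2.2]
gripper_width: 11.4
grip_force: 60.0
top [(np.int32(89), [652.0, -43.0, 30.0]), (np.int32(32), [586.0, -70.0, 33.0]), (np.int32(28), [530.0, -97.0, 31.0]), (np.int32(94), [515.0, -38.0, 30.0])]
side [(np.int32(36), [644.0, -38.0, 30.0]), (np.int32(51), [524.0, -89.0, 30.0]), (np.int32(50), [512.0, -37.0, 31.0])]
```

View pics/side6.png

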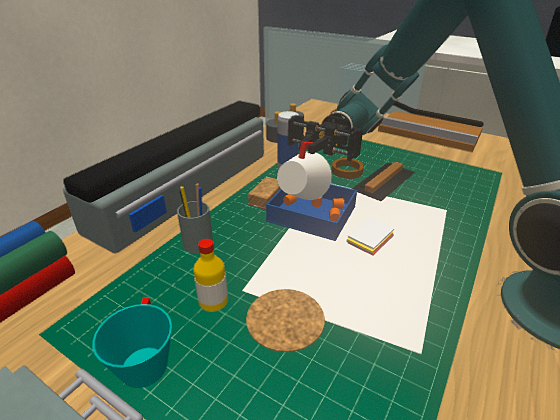

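All four spacers (blobs around (290–335, 200–213)) lie in the tray and the jug is empty. I turn it upright and carry it back.

```bash
python3 -m creep '[0,0,0,-4,0,0,0.003, 0,0,0,-10,0,0,0.003, 0,0,0,-17,0,0,0.003, 0,0.0005,0.001,-24,0,0,0.003, 0,0.001,0.002,-31,0,0,0.003, 0,0.001,0.002,-38,0,0,0.003, 0,0.001,0.003,-45,0,0,0.003, 0,0.002,0.004,-52,0,0,0.003, 0,0.003,0.004,-59,0,0,0.003, 0,0.003,0.005,-66,0,0,0.003, 0,0.004,0.005,-73,0,0,0.003, 0,0.005,0.005,-80,0,0,0.003, 0,0.006,0.005,-87,0,0,0.003, 0,0.006,0.005,-94,0,0,0.003, 0,0.007,0.005,-100,0,0,0.003, 0,0.0075,0.005,-106,0,0,0.003, 0,0.008,0.005,-110,0,0,0.003, 0,0.008,0.005,-112,0,0,0.003, 0,0.008,0.005,-112,0,0,0.003]' 60
python3 -m creep '[-0.003,0.005,0,0,0,2.5,0.003, -0.009,0.014,0,0,0,7,0.003, -0.018,0.026,0,0,0,12.7,0.003, -0.028,0.041,0,0,0,20,0.003, -0.039,0.057,0.001,0,0,28,0.003, -0.05,0.074,0.001,0,0,36,0.003, -0.062,0.09,0.001,0,0,44,0.003, -0.073,0.107,0.001,0,0,52,0.003, -0.085,0.123,0.001,0,0,60,0.003, -0.096,0.14,0.002,0,0,68,0.003, -0.107,0.156,0.002,0,0,76,0.003, -0.119,0.173,0.002,0,0,84,0.003, -0.13,0.189,0.002,0,0,92,0.003, -0.142,0.206,0.002,0,0,100,0.003, -0.153,0.222,0.003,0,0,108,0.003, -0.164,0.237,0.003,0,0,115,0.003, -0.173,0.25,0.003,0,0,121.5,0.003, -0.179,0.258,0.003,0,0,125.5,0.003, -0.181,0.262,0.003,0,0,127.4,0.003, -0.181,0.262,0.003,0,0,127.4,0.003]' 60
python3 - <<'E'
from h import *
im=viewer.get_image('side');W=cloud(im);X,Y,Z=[W[...,i] for i in range(3)]
cv2.imwrite('pics/s7.png',im['pixels'][130:400,100:460])
Sa=cv2.cvtColor(im['pixels'],cv2.COLOR_BGR2HSV)[...,1]
near=(np.hypot(X-457,Y-310)<80)&(Sa<60)&(Z>140)
# upper rim: highest point per azimuth sector
a=np.degrees(np.arctan2(Y-310,X-457))
for k in range(-180,180,30):
    m=near&(a>=k)&(a<k+30)&(np.hypot(X-457,Y-310)>50)
    if m.sum()>5: print(k+15,np.percentile(Z[m],95).round(1),m.sum())
E
```

```text
time: 18.65
ee_pos: [576.7, 3.0, 216.6]
eef_rot: [[0.003, 1.0, -0.006], [0.94, -0.005, -0.342], [-0.342, -0.004, -0.94]]
contact_force: [-0.6, -0.5, -2.6]
gripper_width: 11.5
grip_force: 60.0
time: 20.65
ee_pos: [396.2, 263.2, 220.7]
eef_rot: [[-0.75, -0.603, 0.273], [-0.567, 0.798, 0.205], [-0.342, -0.001, -0.94]]
contact_force: [1.1, 0.3, -2.3]
gripper_width: 11.5
grip_force: 60.0
-165 289.6 409
-135 289.3 356
-105 281.7 294
-75 247.6 286
-45 247.7 235
-15 247.7 167
15 247.7 95
45 248.2 45
75 247.9 160
105 247.5 292
135 247.4 356
165 247.8 259
```

View pics/s7.png

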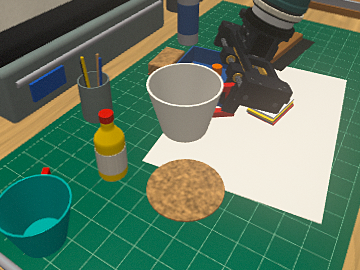

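The empty jug is level above the cork mat (185,190). I lower it, release, and back off along the tool axis.

```bash
python3 -m creep '[0,0,-0.008,0,0,0,0.003, 0,0,-0.025,0,0,0,0.003, 0,0,-0.045,0,0,0,0.003, 0,0,-0.065,0,0,0,0.003, 0,0,-0.085,0,0,0,0.003, 0,0,-0.105,0,0,0,0.003, 0,0,-0.122,0,0,0,0.003, 0,0,-0.135,0,0,0,0.003, 0,0,-0.144,0,0,0,0.003, 0,0,-0.149,0,0,0,0.003, 0,0,-0.152,0,0,0,0.003, 0,0,-0.1535,0,0,0,0.003, 0,0,-0.1545,0,0,0,0.003, 0,0,-0.1545,0,0,0,0.003, 0,0,-0.1545,0,0,0,0.003]' 60
```

```text
time: 22.2
ee_pos: [397.1, 263.9, 66.7]
eef_rot: [[-0.75, -0.602, 0.274], [-0.566, 0.798, 0.206], [-0.343, -0.001, -0.939]]
contact_force: [0.7, 0.1, -1.5]
gripper_width: 11.3
grip_force: 60.0
```

```bash
python3 -m creep '[0,0,-0.0005,0,0,0,0.003, 0,0,-0.0005,0,0,0,0.04, 0,0,-0.0005,0,0,0,0.04, 0,0,-0.0005,0,0,0,0.04, 0,0,-0.0005,0,0,0,0.04, -0.003,-0.002,0.01,0,0,0,0.04, -0.008,-0.006,0.028,0,0,0,0.04, -0.014,-0.01,0.047,0,0,0,0.04, -0.022,-0.016,0.075,0,0,0,0.04, -0.03,-0.022,0.11,0,0,0,0.04, -0.04,-0.03,0.15,0,0,0,0.04, -0.04,-0.05,0.2,0,0,0,0.04, -0.04,-0.1,0.22,0,0,0,0.04, -0.04,-0.14,0.22,0,0,0,0.04, -0.04,-0.16,0.22,0,0,0,0.04, -0.04,-0.16,0.22,0,0,0,0.04]' 60
python3 o.py 8; python3 - <<'E'
import cv2,numpy as np
a=cv2.imread('pics/top8.png')[100:380,70:540];b=cv2.imread('pics/side8.png')[110:400,100:430]
b=cv2.resize(b,(int(330*280/290),280)); cv2.imwrite('pics/f8.png',np.hstack([a,b]))
E
```

```text
time: 23.8
ee_pos: [356.9, 101.3, 287.4]
eef_rot: [[-0.752, -0.598, 0.277], [-0.562, 0.802, 0.203], [-0.344, -0.003, -0.939]]
contact_force: [0.2, 0.7, 0.7]
gripper_width: 40.2
grip_force: 0.0
top [(np.int32(90), [652.0, -42.0, 30.0]), (np.int32(76), [587.0, -75.0, 33.0]), (np.int32(89), [529.0, -92.0, 31.0]), (np.int32(96), [515.0, -38.0, 30.0])]
side [(np.int32(54), [645.0, -43.0, 30.0]), (np.int32(39), [583.0, -77.0, 33.0]), (np.int32(56), [524.0, -88.0, 29.0]), (np.int32(52), [512.0, -39.0, 31.0])]
```

View pics/f8.png

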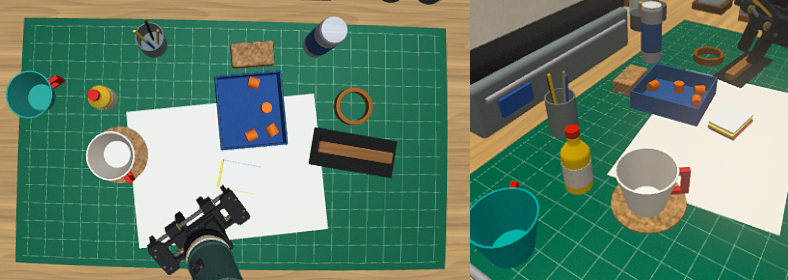

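The four spacers are in the tray at (250–270, 82–135), and the squeegee lies on the mat at (353,153). The empty jug stands on the cork at (112,155), the bystanders haven't moved and the robot is clear.

```bash
python3 -c "
from rig import robot
print(robot.finish_job())"
```

```text
the job is handed in; nothing more can be done
None
```

I handed the job in at about 24 s: the final pictures show the squeegee lengthwise on the black mat, all four spacers in the tray, the empty jug upright on its cork mat, and the bystanders where they were; no verdict was returned.

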